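# Release the coin case's drawer catch with the dowel

## Task

The drawer of the dark walnut coin case is held shut by a spring catch behind the small hole in the case's top. Take the dowel with the yellow handle out of the stand, push it straight down through that hole until the catch lets go and the drawer springs open, then hang the dowel upright in its own stand hole again and let go of it, with the drawer left open.

Things in the scene. Friction and masses are not known exactly. Their poses are not given: they have to be found in the camera images.
- dowel: Loose upright dowel with a yellow handle (the black-handled one beside it is an awl, not wanted). Beech shank 10 mm in diameter, 46 mm long; flat collar 46 mm in diameter, 6 mm thick; round handle 24 mm in diameter, 48 mm tall. About 40 to 85 g. Origin: centre of the shank's lower end, z up; collar at 46 to 52 mm, handle at 52 to 100 mm. Hangs by the collar, origin 14 mm above the table.
- stand: Fixed brown wooden block, 170 (its x) x 70 (its y) x 60 mm tall, origin at the centre of its underside. Two vertical through holes 24 mm in diameter, 50 mm either side of the centre along its x: one for the dowel, one for the awl (which is which varies). Tools hang with the collar flat on the block's top.
- case: Fixed dark walnut coin case with brass bands, 150 (its x) x 130 (its y) x 80 mm tall, origin at the centre of its underside, its front (drawer side, brass pull) towards its own -x. A similar case in light grey stands elsewhere on the table and is not wanted.
- hole (a point): Centre of the mouth of the round release hole, 24 mm in diameter, framed by a thin brass square, in the 8 mm thick top panel of the walnut case, 45 mm from the case's centre towards its back (the case's +x), 80 mm above the table. 30 mm below the mouth lies the catch's red round pad, 28 mm in diameter.
- catch (a joint): How far the spring catch is pushed down, m: 0 at rest, 0.018 at its stop. It lets go of the drawer at about 8 mm. It resists with about 3 N at first, 7 N at the stop, and springs back when left. With the dowel's collar resting on the case's top it is 16 mm down.
- drawer (a joint): How far the walnut case's drawer is out, m: 0 shut, 0.050 fully open. When the catch lets go, a spring pushes the drawer about 50 mm out at the case's front within a second, and it stays out.

How it is judged:
By the outcome, as a careful person would: the job done as asked, in the order asked, and still so for the second after the job is handed in, with the robot touching nothing.
It also fails if it takes over 62 s, if anything falls off the work surface, if the arm or the gripper's body presses on something with over 40 N, if the wrist force passes 120 N, or if a joint passes its speed limit or range.

## Robot

A 6-joint arm with a two-finger parallel gripper is mounted at the origin on the work surface. World frame = base frame: x ahead of the robot, y to its left, z up, the work surface at z = 0. Lengths are in m, angles in rad, forces in N, time in s.
With the tool pointing down it reaches from about 0.3 to 0.775 m from the base axis. Payload 14.6 kg.
Tool frame: the origin (TCP) lies at the very end of the fingers, on their centre line; the grasp point (between the pads) lies 19 mm behind it; z points along the fingers, y is the line along which they close (so a half turn about z gives the same grasp; the last joint's range is limited). The gripper opens to 85 mm and grips with 20 to 120 N. Pads are 22 mm wide; open, the fingers measure 114 mm over their backs; the gripper's body (76 mm by 85 mm) begins 54 mm behind the grasp point. The pads swing forward as they close: fully open they stand 13 mm farther back than shut.
Start: joints at [-1.405, 0.3, 1.521, -0, 1.321, -0.067], TCP at [0.127, -0.535, 0.231] pointing down, gripper open.
Joint ranges: [-3.03, 3.03], [-0.79, 2.21], [0.23, 2.52], [-1.04, 4.18], [0, 3.07], [-2.55, 2.55]. Speed limits (rad/s): [2.22, 2.22, 2.57, 3.14, 3.14, 3.14].

## Interface

Orientations are given as a rotation vector (axis times angle).
In Python, from station import robot, eoat, ik, monitor, cams gives the robot as it stands. Calls block until the motion is done:
- robot.move_pose(position, orientation): joint-space move of the TCP to a pose.
- robot.line_to(position, ori=None, v=0.15): straight line of the TCP; ori=None keeps the orientation; v is the mean speed in m/s.
- robot.movej(angles): joint-space move.
- eoat.grip(opening, strength=None): finger opening in m; strength is the grip in N (None keeps the last); returns when the fingers have stopped.
- robot.hold(seconds).
- ik(position, orientation): joint angles nearest the present ones, or None.
- monitor.state(): the state.
- cams.capture(name): name is "scene" or "top" or "wrist"; returns a dict with "image" (400x640x3 uint8, blue, green, red), "range_z" (400x640 float32, m along the optical axis (not along the pixel's ray), 0 where there is no reading), "mtx" (3x3 intrinsics, pixels), "world_to_cam" (4x4, takes a point from world to camera coordinates); the wrist camera has in their place "tool_from_camera" (4x4, takes a point from camera to tool coordinates, whose origin is the TCP and whose axes are the flange's). Camera axes: x right, y down, z forward; pixel columns grow to the right and rows downward; lengths in m; the calibration is good to about 2 mm. A picture is of the moment at which its call begins: read the wrist's pose just before it.
A pose or a line that the arm cannot do raises robot.IKError and nothing moves.
- robot.close_job(): hands the job in; it is judged then, once.
Trained networks look in a picture, given as the dict that the camera call returned (one of the last four; its "shot" number tells which), for a name from the list of things; names that differ only in an ending like _2 or _b are one class to them, and where a whole thing is asked for, a point or a joint stands for the part that bears it (a point fixed in the world has none). Each returns a list of dicts, best first, with "p" (0 to 1); they miss things now and then, are a little off and sometimes report something else, mostly with a low value. They report only what shows in the picture. A call takes as long as a camera call.
- cams.regions_of(picture, name): "mask" (400x640 bool, what is visible of it) and "rect" ([left, top, width, height] in pixels, round what is visible of it).
The state is a dict: "t": time; "joint_pos": joint angles; "joint_velocities": joint speeds; "joint_efforts": joint torques, N m; "tcp_pos": TCP position; "orientation": TCP orientation; "force": force on the tool from outside, world axes, zero at the start; "torque": the same for the moment, N m; "finger_gap": finger opening in m; "finger_force": force on a finger pad.
Only numpy, scipy, OpenCV 4.12 (cv2) and the standard library are available. Lean on these libraries where they do the work, as an engineer would, in place of code of your own. Each camera call takes 0.05 s, during which the arm holds its last target. There are 200 camera calls.

## Working session

There is one attempt and no reset: what is moved stays moved. The work goes in short steps, each a Python script; the robot and the scene stay as the last script left them, time stands still between calls to the robot, and variables do not carry over. Pictures are saved under pics/ and viewed, at most 10 in all, crops included, and the job is handed in when it is done.

```bash
mkdir -p pics
cat > h.py <<'E'
import numpy as np, cv2
from station import robot, eoat, ik, monitor, cams
from scipy.spatial.transform import Rotation as R
def cam2world(c, st=None):
    if "world_to_cam" in c: return np.linalg.inv(c["world_to_cam"])
    T=np.eye(4); T[:3,:3]=R.from_rotvec(st["orientation"]).as_matrix(); T[:3,3]=st["tcp_pos"]
    return T@c["tool_from_camera"]
def cloud(c, st=None):
    z=c["range_z"].astype(float); K=c["mtx"]; v,u=np.mgrid[:z.shape[0],:z.shape[1]]
    P=np.stack([(u-K[0,2])/K[0,0]*z,(v-K[1,2])/K[1,1]*z,z,np.ones_like(z)],-1)
    W=(P@cam2world(c,st).T)[...,:3]; W[z<=0]=np.nan
    return W
E
cat > a.py <<'E'
from h import *
ims=[]
for n in ["scene","top"]:
    c=cams.capture(n); W=cloud(c); np.savez(f"{n}.npz",W=W,im=c["image"])
    cv2.imwrite(f"pics/{n}.png",c["image"])
    for k in ["dowel","stand","case","hole"]:
        try: rs=cams.regions_of(c,k)
        except Exception as e: print(n,k,e); continue
        for r in rs[:3]:
            q=W[r["mask"]]; q=q[~np.isnan(q[:,0])]
            if len(q): print(n,k,round(r["p"],2),r["rect"],"med",np.median(q,0).round(3),"top z",np.percentile(q[:,2],97).round(3))
print(monitor.state()["t"],monitor.state()["orientation"])
E
python3 a.py
```

```text
scene dowel 0.64 [208.0, 136.9, 21.8, 26.5] med [ 0.509 -0.235  0.079] top z 0.114
scene stand 0.85 [177.1, 148.2, 67.5, 75.4] med [ 0.579 -0.209  0.053] top z 0.061
scene case 0.95 [388.7, 209.3, 97.7, 117.7] med [0.602 0.251 0.079] top z 0.082
scene hole 0.9 [386.2, 210.4, 104.2, 114.5] med [0.601 0.25  0.079] top z 0.082
top dowel 0.91 [426.9, 217.6, 27.3, 22.9] med [ 0.499 -0.237  0.068] top z 0.115
top case 0.63 [116.4, 155.1, 91.8, 91.3] med [0.564 0.24  0.08 ] top z 0.083
top hole 0.76 [118.5, 149.3, 89.6, 98.3] med [0.564 0.24  0.08 ] top z 0.083
0.5 [-3.12022062e+00 -3.64896821e-01 -4.38436498e-05]
```

View pics/top.png

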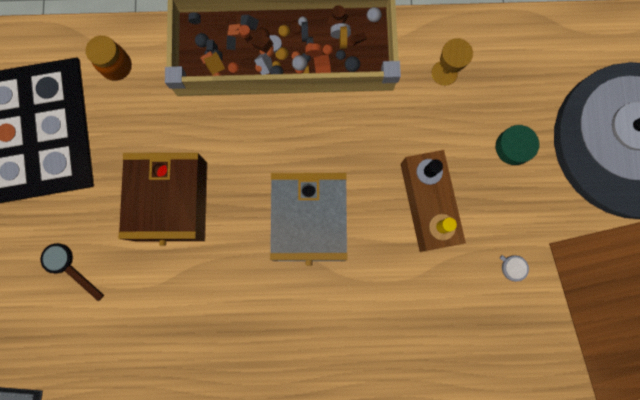

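View pics/scene.png

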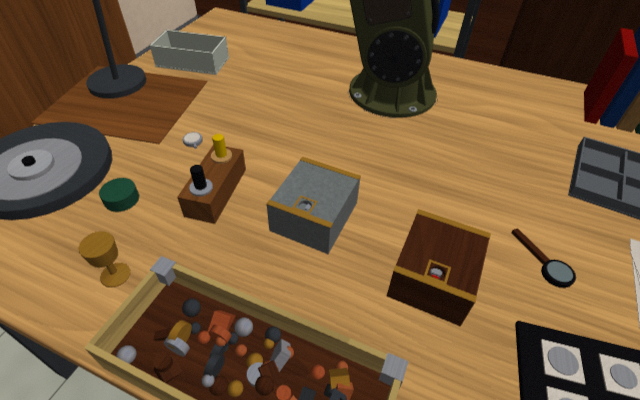

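The top view shows the walnut case at (163,197) with its hole at (160,170), and the yellow-handled dowel at (448,226) in the near end of the stand. The awl is at (431,169) and the grey case in between at (309,216). Next I look closer with the wrist camera over the stand and over the hole.

```bash
cat > b.py <<'E'
from h import *
def down(a): # tool z down, tool y (closing line) at world angle a
    y=np.array([np.cos(a),np.sin(a),0]); z=np.array([0,0,-1.]); x=np.cross(y,z)
    return R.from_matrix(np.stack([x,y,z],1)).as_rotvec()
def blob(W,im,lo,hi,zr,col):
    hsv=cv2.cvtColor(im,cv2.COLOR_BGR2HSV)
    m=cv2.inRange(hsv,lo,hi)>0
    m&=(W[...,2]>zr[0])&(W[...,2]<zr[1])
    return m
def circ(q):
    (x,y),r=cv2.minEnclosingCircle(q[:,:2].astype(np.float32)); return np.round([x,y,r,np.median(q[:,2])],4)
def look(name):
    robot.hold(0.3)
    st=monitor.state(); c=cams.capture("wrist"); W=cloud(c,st); im=c["image"]
    np.savez(f"{name}.npz",W=W,im=im,K=c["mtx"],T=cam2world(c,st)); cv2.imwrite(f"pics/{name}.png",im)
    return c,W,im
E
cat > c.py <<'E'
from b import *
d=np.load("top.npz"); W=d["W"]
q=W[(W[...,2]>0.055)&(W[...,2]<0.065)&(abs(W[...,0]-.57)<.15)&(W[...,1]<-.1)&(W[...,1]>-.33)]
rect=cv2.minAreaRect(q[:,:2].astype(np.float32)); print("stand",rect)
st=monitor.state(); print(R.from_rotvec(st["orientation"]).as_matrix().round(2))
c=cams.capture("wrist"); print("cam in tool",c["tool_from_camera"].round(3), c["mtx"].round(0))
b=cv2.boxPoints(rect); e=b[1]-b[0]; f=b[2]-b[1]; s=e if np.hypot(*e)>np.hypot(*f) else f
a=np.arctan2(s[1],s[0]); print("stand axis",np.degrees(a))
# the closing line perpendicular to the stand: choose the one with the smallest last-joint angle
best=[]
for k in (1,-1):
    o=down(a+k*np.pi/2); j=ik([0.50,-0.235,0.25],o)
    if j is not None: best.append((abs(j[5]),k,o))
    print(k,j)
_,k,o=min(best,key=lambda t:t[0]); np.save("ori.npy",o)
for i,p in enumerate([[0.48,-0.235,0.26],[0.52,-0.22,0.22]]):
    robot.move_pose(p,o); c,W,im=look(f"w{i}")
    print("cam at",cam2world(c,monitor.state())[:3,3].round(3))
    for kk in ("dowel","stand"):
        for r in cams.regions_of(c,kk)[:2]:
            q=W[r["mask"]]; q=q[~np.isnan(q[:,0])]
            zt=np.percentile(q[:,2],90); t=q[q[:,2]>zt-.006]
            print(i,kk,round(r["p"],2),r["rect"],"ztop",zt.round(4),"circ",circ(t))
print(monitor.state()["t"])
E
python3 c.py
```

```text
stand ((0.5507033467292786, -0.23448163270950317), (0.17025989294052124, 0.07115659862756729), 9.069212913513184)
[[ 0.97  0.23  0.  ]
 [ 0.23 -0.97  0.  ]
 [ 0.   -0.   -1.  ]]
cam in tool [[ 0.001 -0.963 -0.27   0.069]
 [ 1.     0.001 -0.001 -0.   ]
 [ 0.001 -0.27   0.963 -0.143]
 [ 0.     0.     0.     1.   ]] [[289.   0. 322.]
 [  0. 289. 199.]
 [  0.   0.   1.]]
stand axis 9.069218
1 [-0.50565718  0.29155445  1.48786905  0.          1.36216916 -2.23474131]
-1 [-5.05657176e-01  2.91554452e-01  1.48786905e+00 -8.88178420e-16
  1.36216916e+00  9.06851428e-01]
cam at [ 0.548 -0.224  0.403]
0 dowel 0.74 [308.9, 143.3, 40.6, 32.5] ztop 0.115 circ [ 0.5017 -0.2412  0.0118  0.1145]
0 stand 0.76 [297.6, 32.3, 66.6, 156.5] ztop 0.0617 circ [ 0.5507 -0.2335  0.0908  0.0607]
cam at [ 0.587 -0.209  0.364]
1 dowel 0.68 [318.1, 185.7, 43.3, 42.6] ztop 0.1148 circ [ 0.5019 -0.241   0.012   0.1145]
1 stand 0.55 [305.6, 71.3, 71.5, 162.7] ztop 0.0616 circ [ 0.5512 -0.2327  0.0913  0.0607]
3.4917
```

The dowel agrees in both views: (0.502, -0.241), top at 0.1145 against 0.114 expected, radius 12 mm. Now the hole, from two wrist positions.

```bash
cat > d.py <<'E'
from b import *
d=np.load("top.npz"); W=d["W"]; im=d["im"]
print("brass px", np.nanmedian(W[158:184,148:172].reshape(-1,3),0).round(3))
o=down(np.pi*0.0-np.pi/2+0.4)
for i,p in enumerate([[0.54,0.235,0.25],[0.56,0.215,0.22]]):
    robot.move_pose(p,o); c,W,im=look(f"h{i}")
    for r in cams.regions_of(c,"case")[:2]:
        q=W[r["mask"]]; q=q[abs(q[:,2]-.08)<.006]
        print(i,round(r["p"],2),r["rect"],cv2.minAreaRect(q[:,:2].astype(np.float32)))
    # inside of the hole: red pad under the top, seen through the mouth
    m=blob(W,im,(0,120,60),(8,255,255),(0.02,0.075),0)|blob(W,im,(170,120,60),(180,255,255),(0.02,0.075),0)
    n,l,s,ce=cv2.connectedComponentsWithStats(m.astype(np.uint8))
    for k in range(1,n):
        if s[k,4]>30: print("red",s[k],np.median(W[l==k],0).round(4))
cv2.imwrite("pics/hh.png",np.hstack([cv2.resize(cv2.imread(f"pics/h{i}.png"),(400,250)) for i in (0,1)]))
print(monitor.state()["t"])
E
python3 d.py
```

```text
brass px [0.615 0.251 0.08 ]
0 0.78 [239.1, 57.7, 173.3, 182.2] ((0.568452000617981, 0.24852830171585083), (0.13112442195415497, 0.15054301917552948), 88.66787719726562)
red [627  36  13  16 104] [ 0.8131 -0.0278  0.0366]
red [327 103  23  24 421] [0.6146 0.2464 0.0508]
1 0.64 [204.1, 66.1, 188.4, 192.9] ((0.5684909224510193, 0.24837419390678406), (0.13120700418949127, 0.15048472583293915), 88.60246276855469)
red [628  43  12  14  88] [ 0.8128 -0.0278  0.0351]
red [302 114  24  25 490] [0.6129 0.2478 0.0507]
6.25
```

View pics/h0.png

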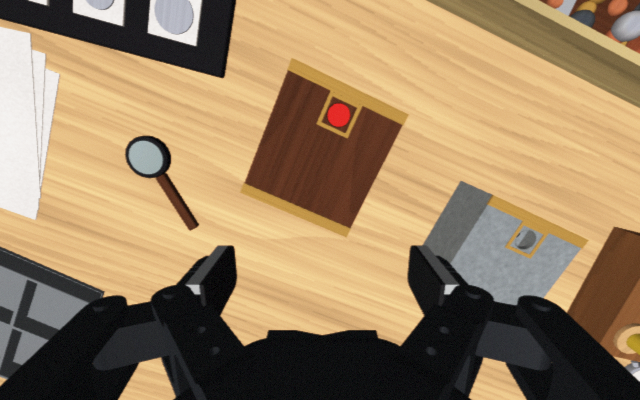

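The hole comes to (0.6135, 0.2474) from the case outline and (0.613, 0.248) from the red pad, which shows at (338,115). Top and yaw agree, so I pick up the dowel.

```bash
cat > e.py <<'E'
from b import *
o=np.load("ori.npy"); x,y=0.5018,-0.2411
eoat.grip(0.06,60)
robot.line_to([x,y,0.20],o,v=0.25); robot.line_to([x,y,0.074],v=0.08)
eoat.grip(0.0,60); s=monitor.state(); print(s["finger_gap"],s["finger_force"],s["force"],s["tcp_pos"])
f0=np.array(s["force"])
robot.line_to([x,y,0.10],v=0.05); s=monitor.state(); print("df",np.array(s["force"])-f0)
robot.line_to([x,y,0.22],v=0.15)
c,W,im=look("g0")
for r in cams.regions_of(c,"dowel")[:2]:
    q=W[r["mask"]]; print(round(r["p"],2),r["rect"],np.nanmedian(q,0).round(4),np.nanpercentile(q[:,2],[2,98]).round(4))
c=cams.capture("scene"); cv2.imwrite("pics/g1.png",cv2.resize(c["image"][60:260,120:360],(720,600)))
s=monitor.state(); print(s["finger_gap"],s["t"])
cv2.imwrite("pics/g2.png",np.hstack([cv2.resize(c["image"][40:240,120:320],(400,400)),cv2.resize(im[60:360,170:470],(400,400))]))
E
python3 e.py
```

```text
0.022639478988078 58.674588203430176 [-1.15570307  0.62896078  4.51434414] [ 0.50198374 -0.24118787  0.07436428]
df [ 0.78247116 -0.15860243 -5.37463017]
0.98 [281.3, 205.1, 78.8, 110.1] [ 0.5103 -0.2394  0.2473] [0.2105 0.2606]
0.02275764380953321 12.8333
```

View pics/g2.png

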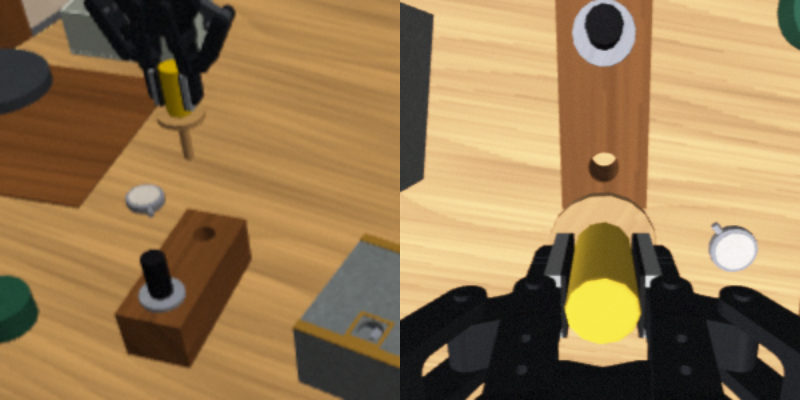

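The dowel is held upright and unslipped: its top is at 0.2606 as expected. The right half of the picture shows its empty stand hole at (603,165). Now I move it over the case hole and check before pressing.

```bash
cat > f.py <<'E'
from b import *
d=np.load("g0.npz"); W=d["W"]; T=d["T"]; K=d["K"]
r=T[:3,:3]@np.linalg.solve(K,[322,184,1.]); print("stand hole ~",(T[:3,3]+r*(.06-T[2,3])/r[2]).round(4))
o=down(-np.pi/2+0.4); hx,hy=0.6133,0.2475
robot.line_to([hx,hy,0.22],o,v=0.2)
robot.line_to([hx,hy,0.152],v=0.1)   # shank end 12 mm above the mouth
c,W,im=look("p0")
hsv=cv2.cvtColor(im,cv2.COLOR_BGR2HSV); m=cv2.inRange(hsv,(22,150,80),(35,255,255))>0
zt=np.nanpercentile(W[m][:,2],95); q=W[m&(W[...,2]>zt-.004)]; print("handle top",circ(q))
c=cams.capture("scene"); im2=c["image"]; t=cams.capture("top")["image"]
cv2.imwrite("pics/p1.png",np.hstack([cv2.resize(im2[130:330,360:560],(400,400)),cv2.resize(im[60:360,170:470],(400,400))]))
print(monitor.state()["tcp_pos"],monitor.state()["t"])
E
python3 f.py
```

```text
stand hole ~ [ 0.5026 -0.2405  0.06  ]
handle top [0.6133 0.248  0.0123 0.1925]
[0.61332155 0.24751094 0.15211597] 16.775
```

View pics/p1.png

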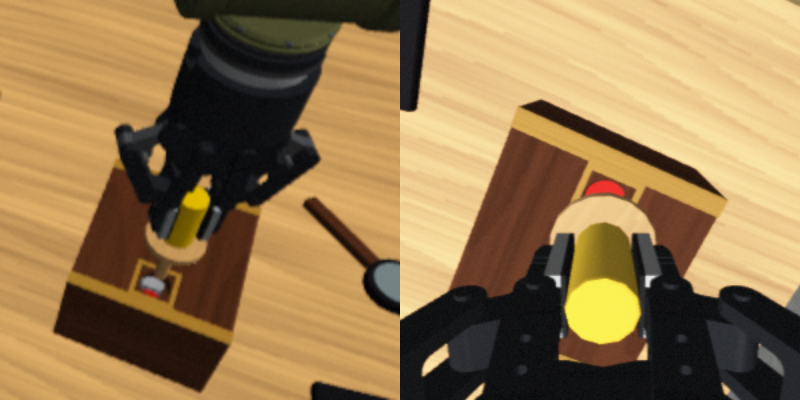

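The shank is lined up over the hole, which is at (153,287) in the left half, and the handle top is at (0.6133, 0.248). I push down in steps and watch the force.

```bash
cat > g.py <<'E'
from b import *
hx,hy=0.6133,0.2475
f0=np.array(monitor.state()["force"])
for z in [0.136,0.128,0.118,0.112,0.109,0.106,0.103,0.100,0.0975]:
    robot.line_to([hx,hy,z],v=0.05); s=monitor.state(); df=np.array(s["force"])-f0
    print(z,df.round(1),np.array(s["tcp_pos"]).round(4))
    if np.linalg.norm(df[:2])>12 or df[2]>(15 if z<.112 else 6): print("STOP"); break
robot.hold(0.8)
c=cams.capture("top"); im=c["image"]; W=cloud(c)
c2=cams.capture("scene")
cv2.imwrite("pics/q.png",np.hstack([cv2.resize(im[130:290,90:250],(400,400)),cv2.resize(c2["image"][130:330,360:560],(400,400))]))
print(monitor.state()["t"])
E
python3 g.py
```

```text
0.136 [ 0.  -1.1  1.5] [0.6132 0.2475 0.1356]
0.128 [-0.2 -1.2  1.6] [0.6131 0.2474 0.1275]
0.118 [-0.  -0.8  1.4] [0.6131 0.2474 0.1175]
0.112 [0.3 0.1 1.4] [0.6131 0.2475 0.1116]
0.109 [1.7 0.1 3.4] [0.6135 0.2476 0.1092]
0.106 [ 1.  -0.2  3.5] [0.6134 0.2475 0.1061]
0.103 [ 1.6 -0.1  4.7] [0.6134 0.2475 0.103 ]
0.1 [1.  0.1 5.3] [0.6134 0.2475 0.1   ]
0.0975 [ 1.2 -0.3  5.9] [0.6134 0.2475 0.0976]
20.3167
```

View pics/q.png

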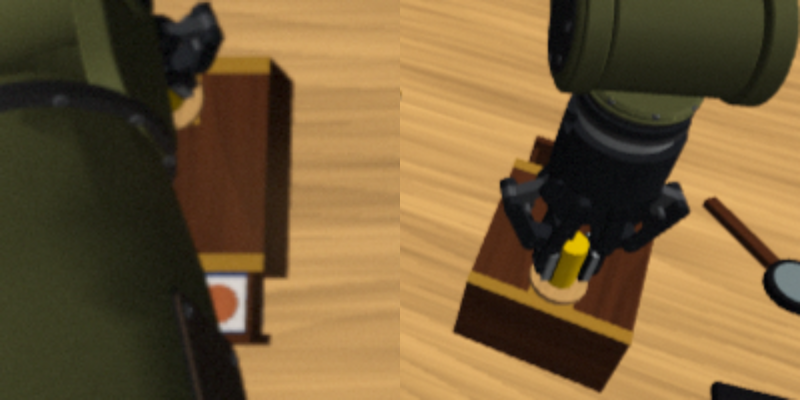

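The drawer is open: it shows at (230,305) in the left half. Next I return the dowel to its stand hole.

```bash
cat > i.py <<'E'
from b import *
o=np.load("ori.npy"); x,y=0.5020,-0.2412
robot.line_to([0.6133,0.2475,0.22],v=0.12)
robot.line_to([x,y,0.22],o,v=0.2)
robot.hold(0.2); f0=np.array(monitor.state()["force"])
for z in [0.14,0.115,0.095,0.08,0.0765,0.0755,0.0748]:
    robot.line_to([x,y,z],v=0.06); s=monitor.state(); df=np.array(s["force"])-f0
    print(z,df.round(1),np.array(s["tcp_pos"]).round(4))
    if np.linalg.norm(df[:2])>10 or df[2]>(5 if z<.078 else 4): print("contact"); break
print(monitor.state()["t"])
E
python3 i.py
```

```text
0.14 [-0.5  0.1 -0.4] [ 0.5022 -0.2413  0.1404]
0.115 [-1.3 -0.3 -0.2] [ 0.502  -0.2412  0.1148]
0.095 [ 0.2  0.6 -0.4] [ 0.5019 -0.2412  0.0947]
0.08 [-0.9  0.3 -1. ] [ 0.5018 -0.2411  0.0796]
0.0765 [-0.6 -0.9  0.2] [ 0.502  -0.2412  0.0764]
0.0755 [ 0.8 -0.3  0.4] [ 0.502  -0.2412  0.0755]
0.0748 [-0.5 -0.2  0.4] [ 0.502  -0.2412  0.0748]
28.0333
```

```bash
cat > j.py <<'E'
from b import *
o=np.load("ori.npy"); x,y=0.5020,-0.2412
robot.line_to([x,y,0.0743],v=0.03)
eoat.grip(0.06,20); robot.hold(0.3)
robot.line_to([x,y,0.20],v=0.08)
robot.line_to([0.42,-0.255,0.27],v=0.15)
c,W,im=look("z0")
for r in cams.regions_of(c,"dowel")[:1]:
    q=W[r["mask"]]; q=q[~np.isnan(q[:,0])]; zt=np.percentile(q[:,2],90)
    print(round(r["p"],2),zt.round(4),circ(q[q[:,2]>zt-.006]))
t=cams.capture("top"); Wt=cloud(t)
b=cams.regions_of(t,"drawer")[:1]; print([(r["p"],r["rect"]) for r in b])
cv2.imwrite("pics/z1.png",np.hstack([cv2.resize(t["image"][130:290,90:250],(400,400)),cv2.resize(im[60:360,170:470],(400,400))]))
print(monitor.state()["t"])
E
python3 j.py
```

```text
0.83 0.115 [ 0.5016 -0.2405  0.012   0.1145]
[(0.67, [125.5, 240.7, 72.9, 33.8])]
32.1333
```

View pics/z1.png

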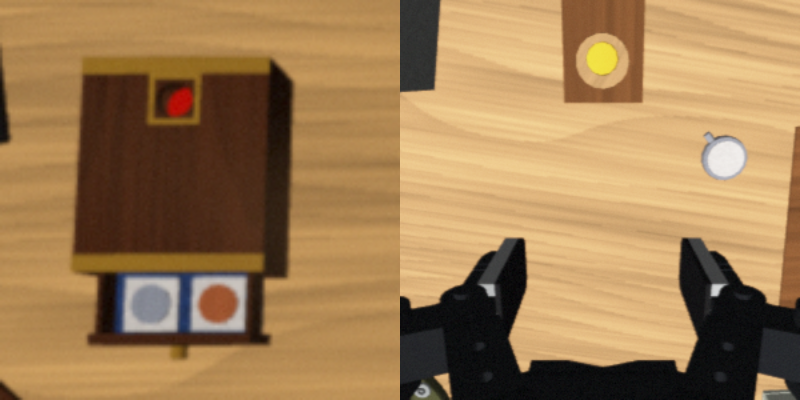

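The drawer is fully open at (180,305), and the dowel hangs upright in its stand hole at (602,58), top at 0.1145. The gripper is clear of everything.

```bash
python3 -c "
from station import robot
print(robot.close_job())"
```

```text
the job is handed in; nothing more can be done
None
```

The job is handed in at about 32 s of the 62 s allowed: the walnut case's drawer is open, and the yellow-handled dowel hangs upright and released in its own stand hole.

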